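# Sweep spent coffee capsules off the shelf into the waste bin

### The job

Sweep the three spent coffee capsules along the low black shelf and off its end, so that all three drop into the open steel waste bin standing at that end. Only push them: do not pick any of them up, and leave the mug, the milk pitcher and the scoop where they stand.

Things in the scene. Friction and masses are not known exactly. Their poses are not given: they have to be found in the camera images.
- shelf: low fixed black steel shelf: flat board 320 mm (its x) by 400 mm (its y), upper face 90 mm above the worktop, on feet. Origin: on the worktop under the board's centre; x to the back (away from the robot), y along its length, z up. Both ends (y = -200, +200 mm) and the front (x = -160 mm) are open, no lip; the back has a 12 mm upstand. Capsules stand in the front half, 85 mm or more apart in y
- bin: fixed open steel waste bin, outside 200 mm (its x) by 160 mm (its y), 80 mm high, walls 4 mm. Origin: centre of its underside, on the worktop; axes parallel to the shelf's. It stands at either end of the shelf (shelf x -95 mm, y +270 or -270 mm), its near rim 10 mm under the shelf's end and 4 mm below the board, so that what is pushed off that end falls in
- tea_box: fixed, closed wooden tea box, 196 by 156 mm, 72 mm high, at the shelf's other end. Origin: centre of its underside. Not part of the work
- capsule1: spent coffee capsule of plain aluminium, loose, about 14 g, standing on its wide flange on the shelf: flange 37 mm across and 2 mm thick, above it a cup 30 mm across tapering to 23 mm at 25 mm, 28 mm high in all. Origin: centre of its underside (the flange); z along its axis, up at the start
- capsule2: spent coffee capsule of plain aluminium, loose, about 14 g, standing on its wide flange on the shelf: flange 37 mm across and 2 mm thick, above it a cup 30 mm across tapering to 23 mm at 25 mm, 28 mm high in all. Origin: centre of its underside (the flange); z along its axis, up at the start
- capsule3: spent coffee capsule of plain aluminium, loose, about 14 g, standing on its wide flange on the shelf: flange 37 mm across and 2 mm thick, above it a cup 30 mm across tapering to 23 mm at 25 mm, 28 mm high in all. Origin: centre of its underside (the flange); z along its axis, up at the start
- mug: white porcelain mug with a handle, 76 mm across, 85 mm high, upright at the back of the shelf, loose. Origin: centre of its underside. To be left alone
- pitcher: small stainless milk pitcher with handle and lip, about 72 mm across, 75 mm high, upright at the back of the shelf, loose. Origin: centre of its underside. To be left alone
- scoop: green plastic scoop, a 48 mm round cup with a flat handle, about 89 mm long and 28 mm high, at the back of the shelf, loose. Origin: underside, 20 mm from the cup's centre towards the handle. To be left alone

How it is judged:
At the end, for the whole second after the job is handed in: All three capsules lie at rest inside the waste bin (within its walls and below its rim), and the mug, pitcher and scoop stand upright within 20 mm of where they stood (x of capsule1 in the frame of bin between -0.098 and 0.098 m and y of capsule1 in the frame of bin between -0.078 and 0.078 m and z of each of capsule1, capsule2, capsule3 in the frame of bin below 0.078 m and linear speed of each of capsule1, capsule2, capsule3 below 0.03 m/s and x of capsule2 in the frame of bin between -0.098 and 0.098 m and y of capsule2 in the frame of bin between -0.078 and 0.078 m and x of capsule3 in the frame of bin between -0.098 and 0.098 m and y of capsule3 in the frame of bin between -0.078 and 0.078 m and distance of each of mug, pitcher, scoop from where it was at the start of the episode below 0.02 m and angle between each of mug, pitcher, scoop's own z axis and vertical below 0.15 rad); the robot touches nothing.
It fails at once if a capsule is lifted more than 35 mm above the shelf's face (height (world z) of any of capsule1, capsule2, capsule3 above 0.125 m).
It fails at once if the mug, pitcher or scoop is moved by more than 20 mm or tipped (distance of any of mug, pitcher, scoop from where it was at the start of the episode above 0.02 m or angle between any of mug, pitcher, scoop's own z axis and vertical above 0.3 rad).
It also fails if it takes over 58 s, if anything falls off the work surface, if the arm or the gripper's body presses on something with over 40 N, if the wrist force passes 120 N, or if a joint passes its speed limit or range.

### The arm

A 6-joint arm with a two-finger parallel gripper is mounted at the origin on the work surface. World frame = base frame: x ahead of the robot, y to its left, z up, the work surface at z = 0. Lengths are in m, angles in rad, forces in N, time in s.
With the tool pointing down it reaches from about 0.35 to 0.775 m from the base axis. Payload 7.3 kg.
Tool frame: the origin (TCP) lies midway between the tips of the shut fingers; the grasp point (between the pads) lies 19 mm behind it; z points along the fingers, y is the direction in which the jaws open and shut (so a half turn about z gives the same grasp; the last joint's range is limited). The gripper opens to 92 mm and grips with 3 to 60 N. Pads are 19 mm wide; open, the fingers measure 130 mm over their backs; the gripper's body (75 mm by 190 mm) begins 47 mm behind the grasp point.
Start: joints at [-1.389, 0.342, 1.524, -0, 1.275, -0.146], TCP at [0.169, -0.497, 0.196] pointing down, gripper open.
Joint ranges: [-2.53, 2.53], [-0.77, 2.02], [0.04, 2.7], [-1, 4.14], [0.28, 2.66], [-3.11, 3.11]. Speed limits (rad/s): [2.57, 2.57, 3.14, 3.14, 3.14, 3.14].

### API

Orientations are given as [roll, pitch, yaw] about the fixed x, y, z axes, in that order (R = Rz(yaw) Ry(pitch) Rx(roll)).
In Python, from cell import robot, imaging gives the robot as it stands. The module is installed in compiled form; this text tells all that it offers.
- The arm moves only by the tool send_rows, never from a script. Its argument "plan" is a list of rows, each a list of 3 entries, a list of its own where there are three numbers: the shift along the world's x, y, z in m, then the turn, a rotation vector about the world's x, y, z in rad, then the closure in counts, from 0 (fully open) to 255 (shut). A call has 1 to 20 rows; each row shifts and turns the commanded pose from where the row before left it; what a row does not reach is not made up. A row lasts 1/10 s, in which the tool goes at most 50 mm and 8.59 degrees, less where a joint would pass 70% of its speed; a pose out of reach is approached as far as the arm can. A call is refused whole if a number of a shift passes 0.05 or a number of a turn 0.15, either way. A call with a gripper value outside its range is refused whole. The fingers move at their own pace and stop on an object; "newtons" is the grip in N (left out, the last holds). Time passes only in rows, so rows that do not move let the fingers close. It gives the time, the measured TCP pose, the force and the opening at its end, in the units of the state.
- robot.observe(): the state, without advancing time (a new reading comes with each control period).
- imaging.read_camera(name): name is "scene" or "top" or "wrist"; returns a dict with "pixels" (400x640x3 uint8, red, green, blue), "fx", "fy", "cx", "cy" (pixels), "world_from_camera" (4x4, takes a point from camera to world coordinates). Camera axes: x right, y down, z forward; pixel columns grow to the right and rows downward; lengths in m; the calibration is good to about 2 mm. A picture is of the moment at which its call begins. There is no depth.
- robot.hand_in(): hands the job in, once; it reports no verdict.
The state is a dict: "time": time; "qpos": joint angles; "qvel": joint speeds; "joint_efforts": joint torques, N m; "tool_pos": TCP position; "tool_rot": TCP orientation; "contact_force": force on the tool from outside, world axes, zero at the start; "torque": the same for the moment, N m; "opening": finger opening in m.
Only numpy, scipy, OpenCV 4.12 (cv2) and the standard library are available. Lean on these libraries where they do the work, as an engineer would, in place of code of your own. Each camera call takes 0.05 s, during which the arm holds its last target.

## Working session

There is one attempt and no reset: what is moved stays moved. The work goes in short steps, Python scripts to look and compute and a tool call to move; the robot and the scene stay as the last step left them, time stands still between calls to the robot, and variables do not carry over. Pictures are saved under pics/ and viewed, and the job is handed in when it is done.

Besides the shell and the picture viewer there is one more tool, called after "Request:" as name(argument=value, ...) on one line, values as JSON. send_rows: Moves the arm, as the interface text tells. Its arguments: {"type":"object","properties":{"plan":{"type":"array"},"newtons":{"type":"number"}},"required":["plan"]}

```bash
mkdir -p pics
cat > h.py <<'E'
import numpy as np, cv2
from cell import robot, imaging
def cap(name,tag):
    d=imaging.read_camera(name); np.savez(f'pics/{tag}.npz',**d)
    cv2.imwrite(f'pics/{tag}.png',d['pixels'][:,:,::-1]); return d
def ray(d,u,v,z):
    T=np.array(d['world_from_camera']); r=T[:3,:3]@np.array([(u-d['cx'])/d['fx'],(v-d['cy'])/d['fy'],1]); o=T[:3,3]
    return o+r*(z-o[2])/r[2]
def proj(d,p):
    T=np.array(d['world_from_camera']); c=T[:3,:3].T@(np.array(p)-T[:3,3]); return c[0]/c[2]*d['fx']+d['cx'],c[1]/c[2]*d['fy']+d['cy']
E
python3 - <<'E'
from h import *
for n in ['scene','top','wrist']: d=cap(n,n+'0'); print(n,d['world_from_camera'][:3,3])
print(robot.observe())
E
```

```text
scene [ 1.02789259 -0.32311083  0.8749516 ]
top [0.47608714 0.02040127 1.05238686]
wrist [ 0.23582159 -0.47382081  0.38373275]
{'time': 0.15, 'qpos': array([-1.38899269e+00,  3.42553632e-01,  1.52475254e+00, -7.11331435e-07,
        1.27538608e+00, -1.45998826e-01]), 'qvel': array([-2.77298239e-05, -1.54269546e-03, -4.06801148e-03, -8.13277306e-04,
        2.07992566e-03, -5.12321782e-04]), 'joint_efforts': array([ 1.55431491e-03, -4.31471264e+01, -2.44352674e+01,  7.18091195e-02,
        5.38125972e-02, -9.32078069e-05]), 'tool_pos': array([ 0.16899487, -0.49672598,  0.19572505]), 'tool_rot': array([-3.14050465e+00, -1.59298062e-04,  3.27802589e-01]), 'contact_force': array([ 0.03442974, -0.91005165,  0.14229299]), 'torque': array([-0.01471905, -0.05080186,  0.00959953]), 'opening': 0.09168549603620613}
```

View pics/top0.png

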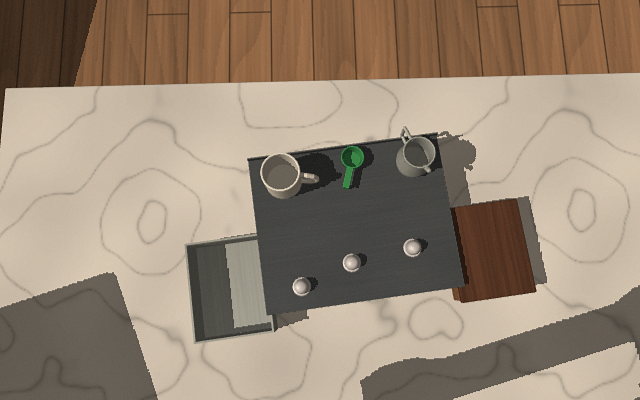

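View pics/scene0.png

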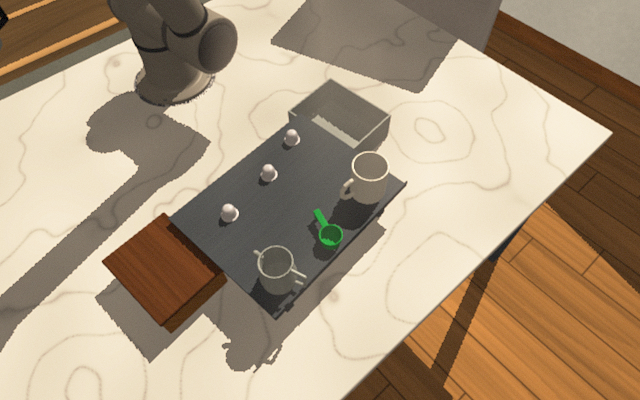

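Run:
```python
from h import *
d=dict(np.load('pics/top0.npz'))
C=[ray(d,u,v,.09) for u,v in [(267,314),(467,286),(440,134),(249,158)]]
for c in C: print(c)
FL,FR,BR,BL=[c[:2] for c in C]
ey=(FL-FR)+(BL-BR); ey/=np.linalg.norm(ey); ex=np.array([ey[1],-ey[0]])
cen=(FL+FR+BR+BL)/4
print('len',np.linalg.norm(FL-FR),np.linalg.norm(FL-BL),'cen',cen,'ey',ey,'ang',np.arctan2(-ey[0],ey[1]), 'ex',ex)
def sh(p): return np.round([(p[:2]-cen)@ex,(p[:2]-cen)@ey],3)
for n,u,v,z in [('c',302,286,.113),('c',352,263,.113),('c',413,247,.113),('mugrim',281,174,.175),('mughandle',319,178,.15),('pit',416,156,.165),('scoophandle',347,187,.11),('pitlip',433,170,.16)]:
    p=ray(d,u,v,z); print(n,p.round(3),sh(p),np.hypot(*p[:2]).round(3))
for u,v in [(187,245),(195,341),(275,329)]: p=ray(d,u,v,.08);print('bin',p.round(3),sh(p))
# refine capsules by mask
im=d['pixels'].astype(int); m=((im.min(2)>110)).astype(np.uint8)
mm=np.zeros_like(m); mm[200:300,270:450]=m[200:300,270:450]
n,l,s,c=cv2.connectedComponentsWithStats(mm)
for i in range(1,n):
    if s[i,4]>30: p=ray(d,*c[i],.106); print(s[i],c[i],p.round(3),sh(p))
```

```text
[0.41997355 0.13109629 0.09      ]
[ 0.46367221 -0.26797444  0.09      ]
[ 0.78005185 -0.23569936  0.09      ]
[0.73841447 0.16651771 0.09      ]
len 0.40145612582323026 0.32040489704244407 cen [ 0.60052802 -0.05151495] ey [-0.10589975  0.99437681] ang 0.10609869602441586 ex [0.99437681 0.10589975]
c [0.473 0.06  0.113] [-0.115  0.124] 0.476
c [ 0.514 -0.039  0.113] [-0.084  0.022] 0.516
c [ 0.542 -0.16   0.113] [-0.069 -0.102] 0.566
mugrim [0.682 0.093 0.175] [0.097 0.135] 0.689
mughandle [0.678 0.022 0.15 ] [0.085 0.064] 0.679
pit [ 0.714 -0.166  0.165] [ 0.1   -0.126] 0.733
scoophandle [ 0.667 -0.035  0.11 ] [0.068 0.01 ] 0.668
pitlip [ 0.686 -0.199  0.16 ] [ 0.07  -0.155] 0.714
bin [0.561 0.295 0.08 ] [-0.002  0.348]
bin [0.371 0.275 0.08 ] [-0.193  0.349]
bin [0.39  0.117 0.08 ] [-0.192  0.189]
[403 239  17  18 215] [410.73953488 247.86976744] [ 0.541 -0.157  0.106] [-0.07  -0.099]
[343 254  16  18 198] [349.50505051 262.99494949] [ 0.515 -0.034  0.106] [-0.083  0.026]
[292 277  17  19 183] [298.91256831 287.07650273] [0.471 0.066 0.106] [-0.117  0.131]
[376 289  74  11 434] [423.80184332 295.73963134] [ 0.447 -0.177  0.106] [-0.166 -0.109]
```

Run:
```python
import cv2
a=cv2.imread('pics/top0.png')[120:345,180:480]; cv2.imwrite('pics/topz.png',cv2.resize(a,None,fx=2.6,fy=2.6,interpolation=cv2.INTER_CUBIC))
```

```text
(no output)
```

View pics/topz.png

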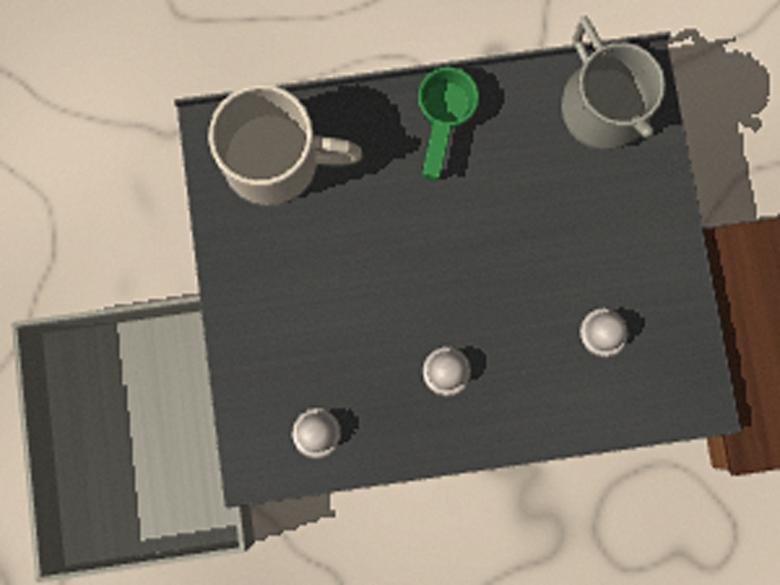

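Request:
send_rows(plan=[[[0.02, 0.034, 0], [0, 0, 0.09], 200], [[0.02, 0.034, 0], [0, 0, 0.09], 200], [[0.02, 0.034, 0], [0, 0, 0.09], 200], [[0.02, 0.034, 0], [0, 0, 0.09], 200], [[0.02, 0.034, 0], [0, 0, 0.09], 200], [[0.02, 0.034, 0], [0, 0, 0.09], 200], [[0.02, 0.034, 0], [0, 0, 0.09], 200], [[0.02, 0.034, 0], [0, 0, 0.09], 200], [[0.02, 0.034, 0], [0, 0, 0.09], 200], [[0.02, 0.034, 0], [0, 0, 0.09], 200], [[0.02, 0.034, 0], [0, 0, 0.09], 200], [[0.02, 0.034, 0], [0, 0, 0.09], 200], [[0.02, 0.034, 0], [0, 0, 0.09], 200], [[0.02, 0.034, 0], [0, 0, 0.09], 200], [[0.029, 0.03, 0], [0, 0, 0.089], 200], [[0, 0, 0], [0, 0, 0], 200], [[0, 0, 0], [0, 0, 0], 200]], newtons=20)

```text
time: 1.85
tool_pos: [0.4778, 0.0095, 0.1957]
tool_rot: [-3.14, 0.0, 1.678]
contact_force: [0.9, -0.3, 0.1]
opening: 0.02
```

Run:
```python
from h import *
d=cap('wrist','wrist1'); t=cap('scene','scene1')
cen=np.array([.6005,-.0515]);ey=np.array([-.1059,.9944]);ex=np.array([.9944,.1059])
im=d['pixels'].copy()
for p in [(.473,.061),(.514,-.038),(.542,-.159)]:
    u,v=proj(d,[*p,.118]); print(p,u,v); 
    if 0<u<640 and 0<v<400: cv2.drawMarker(im,(int(u),int(v)),(255,0,0),0,12)
cv2.imwrite('pics/w1m.png',im[:,:,::-1])
```

```text
(0.473, 0.061) 314.6298382875125 138.21875585329187
(0.514, -0.038) 345.3985529831729 245.32956201081132
(0.542, -0.159) 355.89132155307846 350.12849369654657
```

View pics/w1m.png

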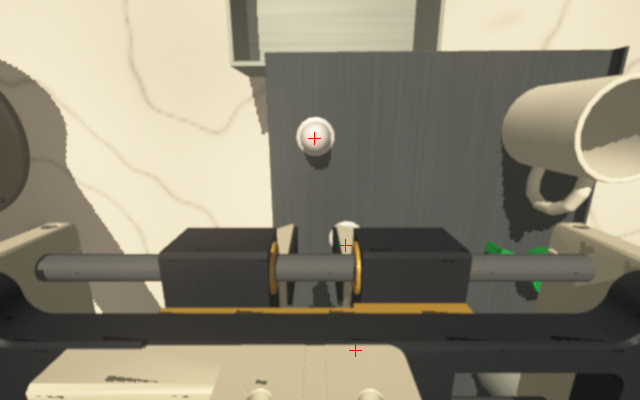

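View pics/scene1.png

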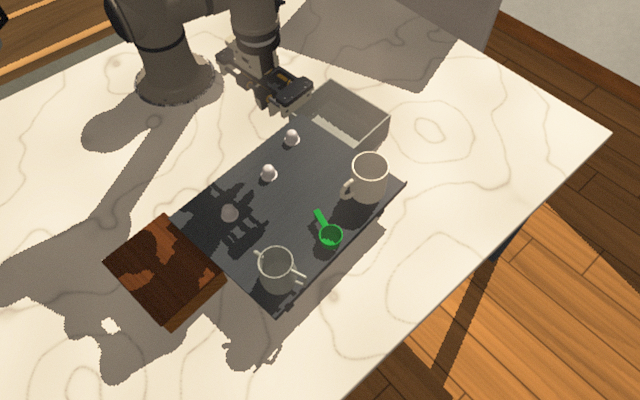

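Request:
send_rows(plan=[[[0, 0, -0.03], [0, 0, 0], 200], [[0, 0, -0.03], [0, 0, 0], 200], [[0, 0, -0.02], [0, 0, 0], 200], [[0, 0, -0.012], [0, 0, 0], 200], [[0, 0, -0.006], [0, 0, 0], 200], [[0, 0, 0], [0, 0, 0], 200], [[-0.001, 0.01, 0], [0, 0, 0], 200], [[-0.001, 0.01, 0], [0, 0, 0], 200], [[-0.001, 0.01, 0], [0, 0, 0], 200], [[-0.001, 0.01, 0], [0, 0, 0], 200], [[-0.001, 0.01, 0], [0, 0, 0], 200], [[-0.001, 0.01, 0], [0, 0, 0], 200], [[-0.001, 0.01, 0], [0, 0, 0], 200], [[0, 0, 0], [0, 0, 0], 200]])

```text
time: 3.35
tool_pos: [0.4708, 0.0802, 0.0982]
tool_rot: [-3.142, -0.0, 1.678]
contact_force: [0.9, -0.1, 0.1]
opening: 0.0196
```

Run:
```python
from h import *
d=cap('wrist','wrist2'); t=cap('scene','scene2')
```

```text
(no output)
```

View pics/wrist2.png

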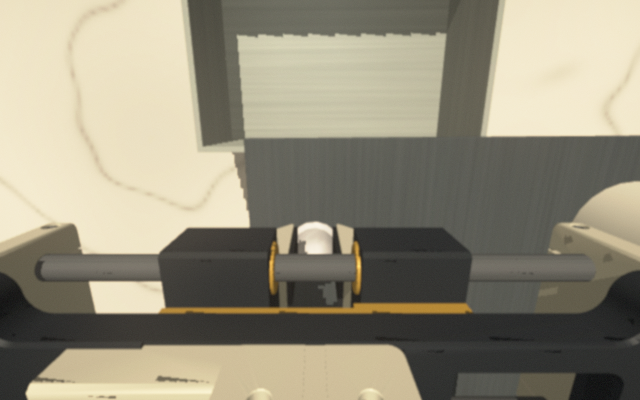

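View pics/scene2.png

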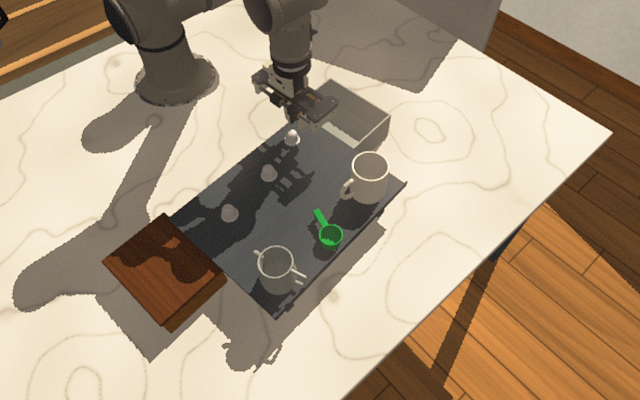

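Run:
```python
from h import *
t=dict(np.load('pics/scene2.npz')); d=dict(np.load('pics/wrist2.npz'));a=dict(np.load('pics/scene0.npz'))
for q in ([.4708,.0802,.0982],[.473,.061,.09],[.469,.1,.09]):print(proj(t,q),proj(d,q))
s=lambda i:cv2.resize(i[60:180,230:390,::-1],None,fx=4.8,fy=4.8,interpolation=cv2.INTER_CUBIC)
cv2.imwrite('pics/s2z.png',s(t['pixels']))
cv2.imwrite('pics/w2z.png',cv2.resize(d['pixels'][190:330,230:400,::-1],None,fx=4,fy=4,interpolation=cv2.INTER_CUBIC))
```

```text
(np.float64(297.700819838034), np.float64(132.34121470456967)) (np.float64(313.2291461864905), np.float64(223.9953305421453))
(np.float64(292.16038304579627), np.float64(139.39312114929567)) (np.float64(313.4610466395421), np.float64(245.21516655382527))
(np.float64(303.85958218873196), np.float64(129.99222792218126)) (np.float64(313.769463341062), np.float64(192.55700187878676))
```

View pics/s2z.png

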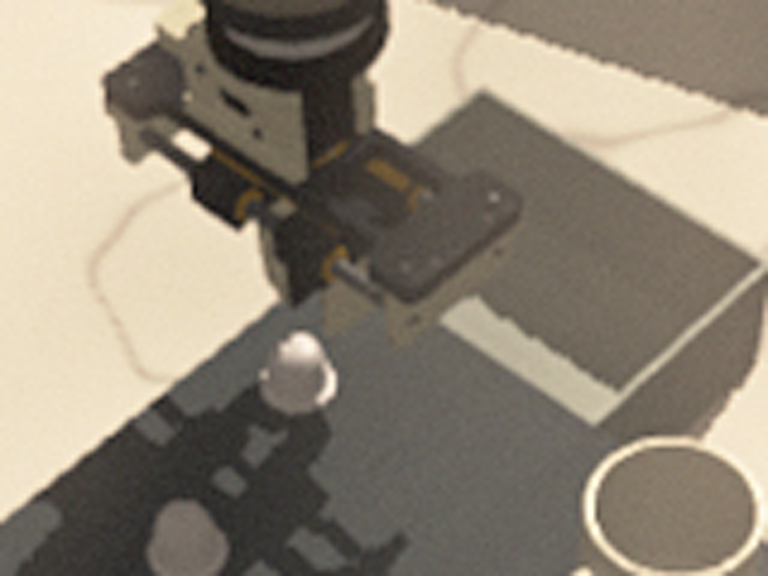

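View pics/w2z.png

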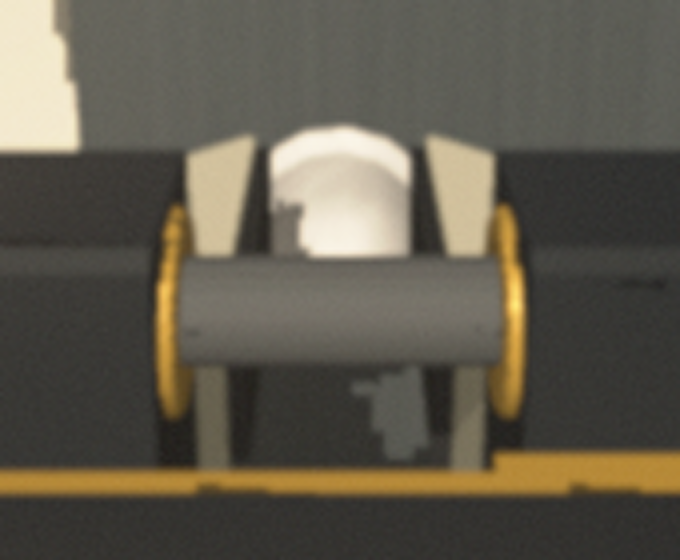

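Run:
```python
from h import *
t=dict(np.load('pics/scene2.npz')); d=dict(np.load('pics/wrist2.npz'))
tc=np.array([.4708,.0802,.0982]);ex=np.array([.9944,.1059,0]);ey=np.array([-.1059,.9944,0])
print(d['world_from_camera'].round(3),d['fx'])
for z in (0,.03,.06):
  for s in (-.0100,.0100):
    for f in (-.0095,.0095):
      q=tc+ex*s+ey*f+[0,0,z]; u,v=proj(d,q);a,b=proj(t,q); print(z,s,f,'w',round(u),round(v),'wz',round((u-230)*4),round((v-190)*4),'sz',round((a-230)*4.8),round((b-60)*4.8))
```

```text
[[ 0.994  0.105  0.028  0.464]
 [ 0.108 -0.96  -0.259  0.15 ]
 [-0.     0.26  -0.965  0.286]
 [ 0.     0.     0.     1.   ]] 295.17091967360574
0 -0.01 -0.0095 w 299 237 wz 275 188 sz 297 348
0 -0.01 0.0095 w 298 211 wz 273 82 sz 324 326
0 0.01 -0.0095 w 328 237 wz 391 188 sz 326 369
0 0.01 0.0095 w 328 211 wz 393 83 sz 353 347
0.03 -0.01 -0.0095 w 296 257 wz 264 268 sz 292 306
0.03 -0.01 0.0095 w 295 227 wz 262 147 sz 320 283
0.03 0.01 -0.0095 w 330 257 wz 400 269 sz 322 327
0.03 0.01 0.0095 w 331 227 wz 402 147 sz 350 304
0.06 -0.01 -0.0095 w 292 285 wz 249 381 sz 288 261
0.06 -0.01 0.0095 w 292 250 wz 246 239 sz 316 239
0.06 0.01 -0.0095 w 333 285 wz 412 381 sz 319 283
0.06 0.01 0.0095 w 334 250 wz 415 239 sz 347 260
```

Request:
send_rows(plan=[[[0, 0, 0.015], [0, 0, 0], 200], [[0.002, -0.02, 0], [0, 0, 0], 200], [[0.002, -0.02, 0], [0, 0, 0], 200], [[0.002, -0.02, 0], [0, 0, 0], 200], [[0.001, -0.01, 0], [0, 0, 0], 200], [[0, 0, -0.01], [0, 0, 0], 200], [[0, 0, -0.005], [0, 0, 0], 200], [[0, 0, -0.003], [0, 0, 0], 200], [[0, 0, 0], [0, 0, 0], 200]])

```text
time: 4.35
tool_pos: [0.4775, 0.0097, 0.0945]
tool_rot: [-3.14, -0.0, 1.678]
contact_force: [-0.2, 0.8, -0.5]
opening: 0.0203
```

Run:
```python
from h import *
w=cap('wrist','wrist3');t=cap('scene','scene3');T=cap('top','top3'); print(robot.observe()['contact_force'],robot.observe()['tool_pos'])
a=cv2.resize(t['pixels'][80:200,220:380,::-1],None,fx=4.8,fy=4.8,interpolation=cv2.INTER_CUBIC)
cv2.imwrite('pics/s3z.png',a)
```

```text
[-0.58300267 -0.55527019 -0.15740446] [0.47814381 0.00938313 0.09532659]
```

View pics/s3z.png

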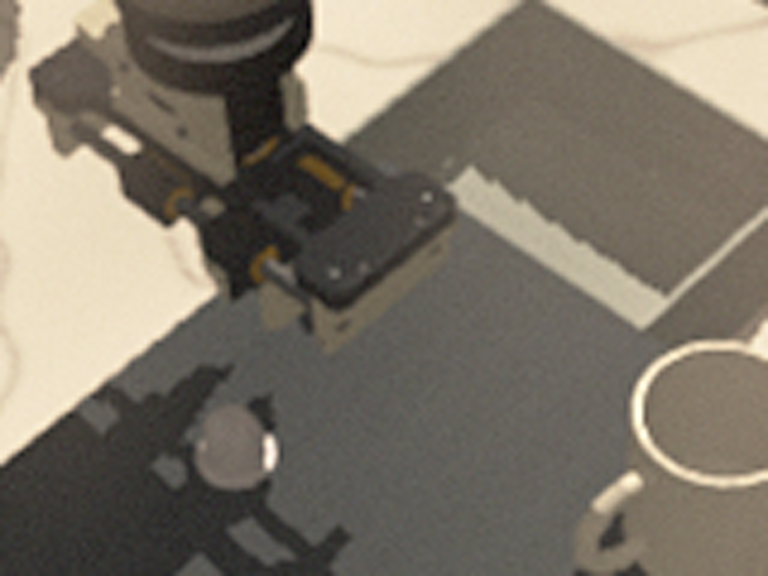

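View pics/wrist3.png

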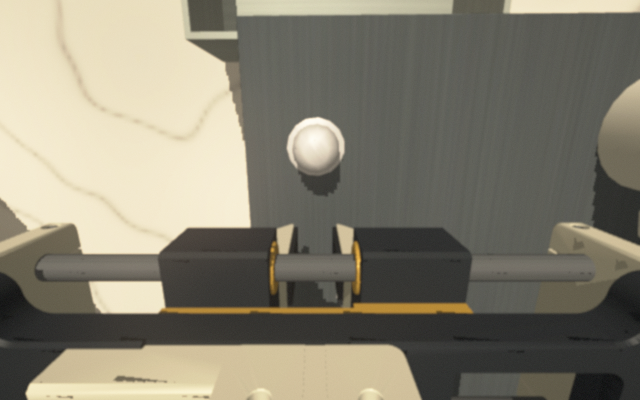

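View pics/top3.png

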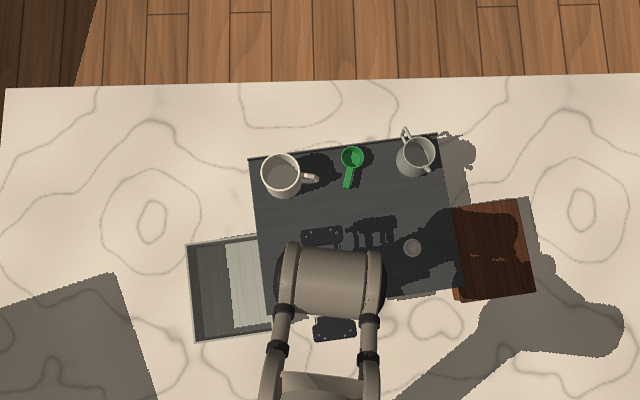

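Run:
```python
from h import *
w=dict(np.load('pics/wrist3.npz'));t=dict(np.load('pics/scene3.npz'))
def P(d):
    T=np.linalg.inv(d['world_from_camera']);K=np.array([[d['fx'],0,d['cx']],[0,d['fy'],d['cy']],[0,0,1]],float);return K@T[:3]
for a in [(345,226),(338,224),(354,227)]:
  for b in [(277,147),(276,148),(282,146)]:
    X=cv2.triangulatePoints(P(w),P(t),np.array(a,float),np.array(b,float)); X=X[:3,0]/X[3,0]; print(a,b,X.round(3),np.round(proj(w,X)),np.round(proj(t,X)))
s=lambda i:cv2.resize(i[205:345,230:400,::-1],None,fx=4.5,fy=4.2,interpolation=cv2.INTER_CUBIC)
cv2.imwrite('pics/w3z.png',s(w['pixels']))
```

```text
(345, 226) (277, 147) [0.49  0.011 0.117] [334. 236.] [279. 147.]
(345, 226) (276, 148) [0.489 0.01  0.114] [332. 238.] [278. 148.]
(345, 226) (282, 146) [0.494 0.018 0.119] [343. 228.] [282. 146.]
(338, 224) (277, 147) [0.487 0.012 0.113] [329. 232.] [279. 147.]
(338, 224) (276, 148) [0.486 0.01  0.111] [327. 233.] [278. 148.]
(338, 224) (282, 146) [0.491 0.019 0.116] [338. 224.] [282. 146.]
(354, 227) (277, 147) [0.493 0.011 0.121] [340. 240.] [279. 147.]
(354, 227) (276, 148) [0.493 0.009 0.118] [338. 242.] [279. 148.]
(354, 227) (282, 146) [0.497 0.017 0.123] [348. 232.] [283. 146.]
```

View pics/w3z.png

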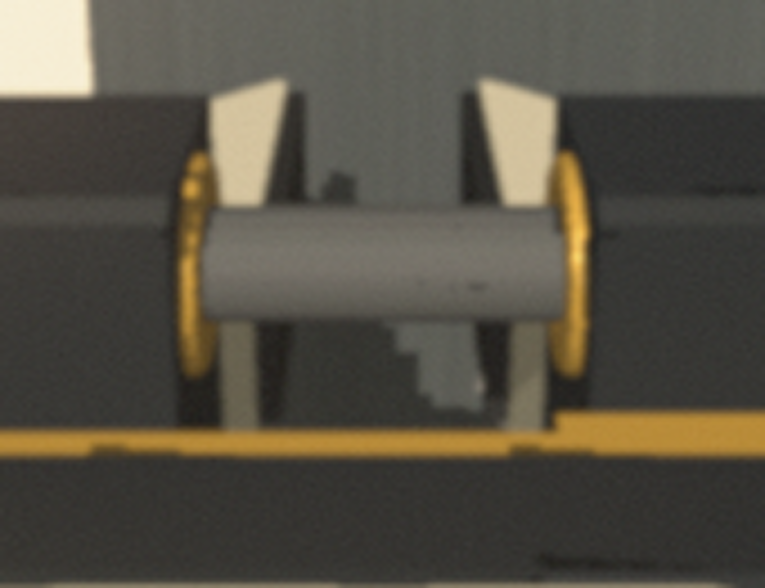

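Request:
send_rows(plan=[[[0, 0, -0.003], [0, 0, 0], 200], [[0, 0, -0.003], [0, 0, 0], 200], [[0, 0, -0.002], [0, 0, 0], 200], [[0, 0, -0.002], [0, 0, 0], 200], [[0, 0, 0], [0, 0, 0], 200]])

```text
time: 5.0
tool_pos: [0.4778, 0.0089, 0.0849]
tool_rot: [-3.141, -0.0, 1.677]
contact_force: [-0.3, -0.1, -0.9]
opening: 0.0197
```

Request:
send_rows(plan=[[[0, 0, -0.002], [0, 0, 0], 200], [[0, 0, -0.002], [0, 0, 0], 200], [[0, 0, -0.001], [0, 0, 0], 200], [[0, 0, 0], [0, 0, 0], 200], [[-0.001, 0.01, 0], [0, 0, 0], 200], [[-0.001, 0.01, 0], [0, 0, 0], 200], [[-0.001, 0.01, 0], [0, 0, 0], 200], [[-0.001, 0.01, 0], [0, 0, 0], 200], [[-0.001, 0.01, 0], [0, 0, 0], 200], [[-0.001, 0.01, 0], [0, 0, 0], 200], [[0, 0, 0], [0, 0, 0], 200]])

```text
time: 6.1
tool_pos: [0.4718, 0.0703, 0.0803]
tool_rot: [3.142, -0.0, 1.678]
contact_force: [-0.0, -0.7, 0.4]
opening: 0.0199
```

Run:
```python
from h import *
w=cap('wrist','wrist4');t=cap('scene','scene4')
a=cv2.resize(t['pixels'][60:200,220:380,::-1],None,fx=2.4,fy=2.4); b=cv2.resize(w['pixels'][:,:,::-1],None,fx=.62,fy=.62)
c=np.zeros((340,790,3),np.uint8); c[:a.shape[0],:a.shape[1]]=a; c[:b.shape[0],390:390+b.shape[1]]=b
cv2.imwrite('pics/c4.png',c)
```

```text
(no output)
```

View pics/c4.png

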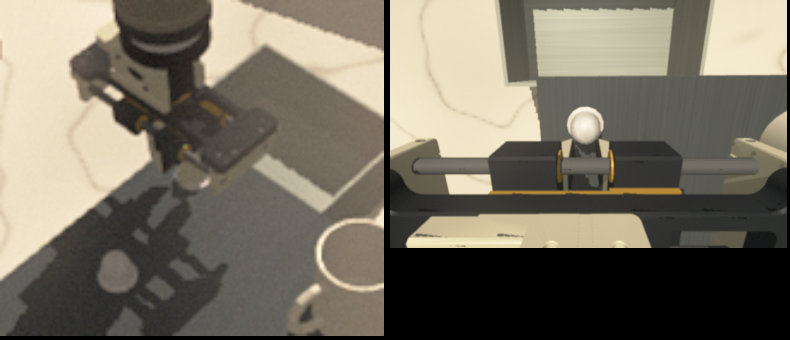

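Request:
send_rows(plan=[[[-0.001, 0.01, 0], [0, 0, 0], 200], [[-0.001, 0.01, 0], [0, 0, 0], 200], [[-0.001, 0.01, 0], [0, 0, 0], 200], [[-0.001, 0.01, 0], [0, 0, 0], 200], [[-0.001, 0.01, 0], [0, 0, 0], 200], [[-0.001, 0.01, 0], [0, 0, 0], 200], [[-0.001, 0.01, 0], [0, 0, 0], 200], [[-0.001, 0.01, 0], [0, 0, 0], 200], [[-0.001, 0.01, 0], [0, 0, 0], 200], [[0, 0, 0], [0, 0, 0], 200], [[0, 0, 0], [0, 0, 0], 200]])

```text
time: 7.3
tool_pos: [0.463, 0.1591, 0.0801]
tool_rot: [-3.141, 0.0, 1.678]
contact_force: [-0.7, -0.1, -0.6]
opening: 0.0196
```

Run:
```python
from h import *
w=cap('wrist','wrist5');t=cap('scene','scene5')
a=cv2.resize(t['pixels'][60:200,220:380,::-1],None,fx=2.4,fy=2.4); b=cv2.resize(w['pixels'][:,:,::-1],None,fx=.62,fy=.62)
c=np.zeros((340,790,3),np.uint8); c[:a.shape[0],:a.shape[1]]=a; c[:b.shape[0],390:390+b.shape[1]]=b
cv2.imwrite('pics/c5.png',c)
```

```text
(no output)
```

View pics/c5.png

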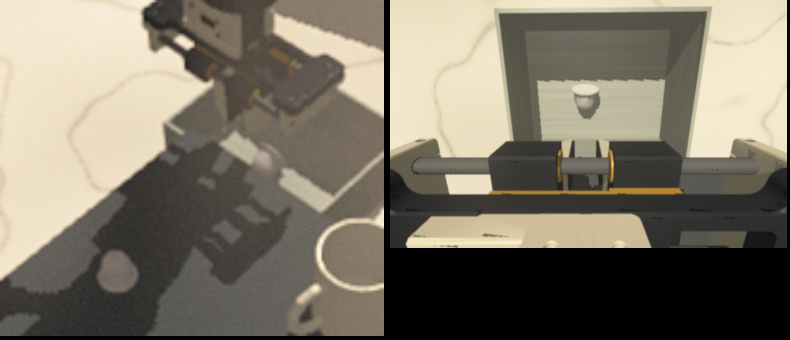

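Request:
send_rows(plan=[[[0, 0, 0.04], [0, 0, 0], 200], [[0, 0, 0.04], [0, 0, 0], 200], [[0.009, -0.041, 0], [0, 0, 0], 200], [[0.009, -0.041, 0], [0, 0, 0], 200], [[0.01, -0.041, 0], [0, 0, 0], 200], [[0.01, -0.041, 0], [0, 0, 0], 200], [[0.01, -0.041, 0], [0, 0, 0], 200], [[0.009, -0.042, 0], [0, 0, 0], 200], [[0, 0, 0], [0, 0, 0], 200], [[0, 0, 0], [0, 0, 0], 200]])

```text
time: 8.4
tool_pos: [0.5197, -0.0891, 0.1599]
tool_rot: [-3.141, -0.001, 1.674]
contact_force: [-0.8, 0.7, 0.1]
opening: 0.0201
```

Run:
```python
from h import *
w=cap('wrist','wrist6')
```

```text
(no output)
```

View pics/wrist6.png

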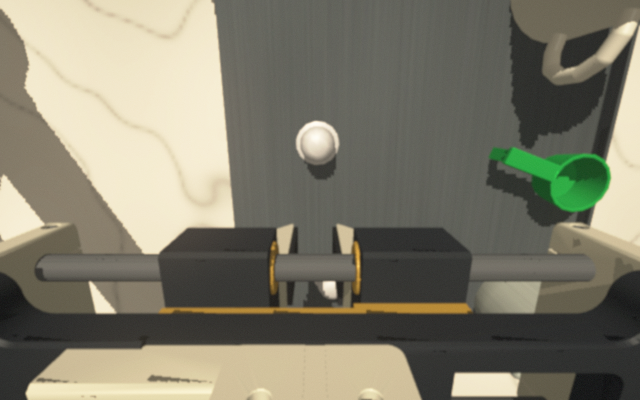

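Request:
send_rows(plan=[[[0, 0, -0.03], [0, 0, 0], 200], [[0, 0, -0.03], [0, 0, 0], 200], [[0, 0, -0.014], [0, 0, 0], 200], [[0, 0, -0.006], [0, 0, 0], 200], [[0, 0, 0], [0, 0, 0], 200], [[-0.001, 0.01, 0], [0, 0, 0], 200], [[-0.001, 0.01, 0], [0, 0, 0], 200], [[-0.001, 0.01, 0], [0, 0, 0], 200], [[-0.001, 0.01, 0], [0, 0, 0], 200], [[-0.001, 0.01, 0], [0, 0, 0], 200], [[-0.001, 0.01, 0], [0, 0, 0], 200], [[-0.001, 0.01, 0], [0, 0, 0], 200], [[-0.001, 0.01, 0], [0, 0, 0], 200], [[-0.001, 0.01, 0], [0, 0, 0], 200], [[0, 0, 0], [0, 0, 0], 200]])

```text
time: 9.95
tool_pos: [0.5108, 0.0032, 0.0802]
tool_rot: [-3.142, -0.0, 1.678]
contact_force: [0.2, 0.5, -0.2]
opening: 0.0198
```

Run:
```python
from h import *
w=cap('wrist','wrist7')
```

```text
(no output)
```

View pics/wrist7.png

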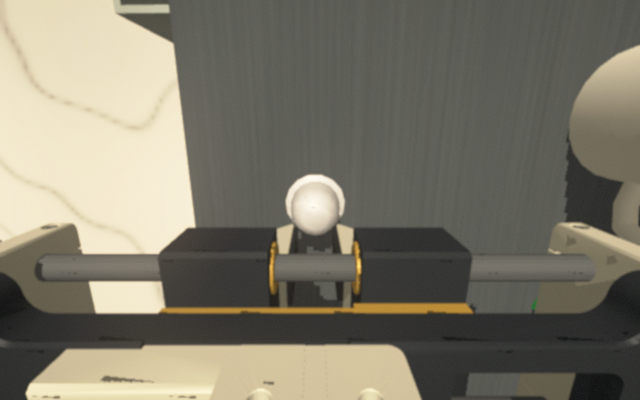

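Request:
send_rows(plan=[[[-0.001, 0.01, 0], [0, 0, 0], 200], [[-0.001, 0.01, 0], [0, 0, 0], 200], [[-0.001, 0.01, 0], [0, 0, 0], 200], [[-0.001, 0.01, 0], [0, 0, 0], 200], [[-0.001, 0.01, 0], [0, 0, 0], 200], [[-0.001, 0.01, 0], [0, 0, 0], 200], [[-0.001, 0.01, 0], [0, 0, 0], 200], [[-0.001, 0.01, 0], [0, 0, 0], 200], [[-0.001, 0.01, 0], [0, 0, 0], 200], [[-0.001, 0.01, 0], [0, 0, 0], 200], [[-0.001, 0.01, 0], [0, 0, 0], 200], [[-0.001, 0.01, 0], [0, 0, 0], 200], [[-0.001, 0.01, 0], [0, 0, 0], 200], [[-0.001, 0.01, 0], [0, 0, 0], 200], [[-0.001, 0.01, 0], [0, 0, 0], 200], [[-0.001, 0.01, 0], [0, 0, 0], 200], [[0, 0, 0], [0, 0, 0], 200], [[0, 0, 0], [0, 0, 0], 200]])

```text
time: 11.8
tool_pos: [0.495, 0.1621, 0.0801]
tool_rot: [-3.142, 0.0, 1.678]
contact_force: [-0.9, -0.4, -0.5]
opening: 0.0195
```

Run:
```python
from h import *
w=cap('wrist','wrist8')
```

```text
(no output)
```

View pics/wrist8.png

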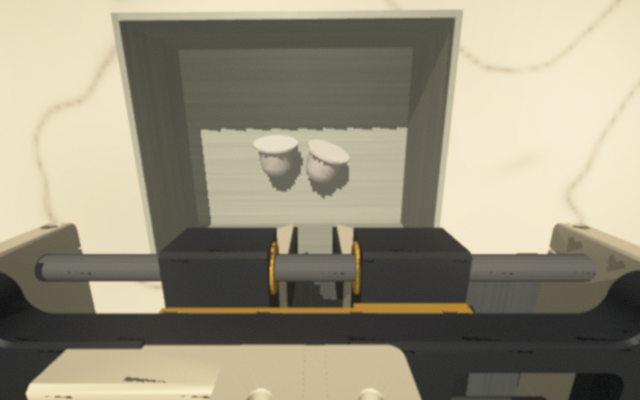

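Request:
send_rows(plan=[[[0, 0, 0.04], [0, 0, 0], 200], [[0, 0, 0.04], [0, 0, 0], 200], [[0.006, -0.041, 0], [0, 0, 0], 200], [[0.006, -0.041, 0], [0, 0, 0], 200], [[0.006, -0.041, 0], [0, 0, 0], 200], [[0.006, -0.041, 0], [0, 0, 0], 200], [[0.006, -0.041, 0], [0, 0, 0], 200], [[0.006, -0.041, 0], [0, 0, 0], 200], [[0.006, -0.041, 0], [0, 0, 0], 200], [[0.006, -0.041, 0], [0, 0, 0], 200], [[0.005, -0.041, 0], [0, 0, 0], 200], [[0, 0, 0], [0, 0, 0], 200], [[0, 0, 0], [0, 0, 0], 200]])

```text
time: 13.15
tool_pos: [0.5475, -0.2081, 0.1597]
tool_rot: [-3.141, -0.001, 1.674]
contact_force: [0.6, -0.0, 0.0]
opening: 0.0196
```

Run:
```python
from h import *
w=cap('wrist','wrist9')
```

```text
(no output)
```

View pics/wrist9.png

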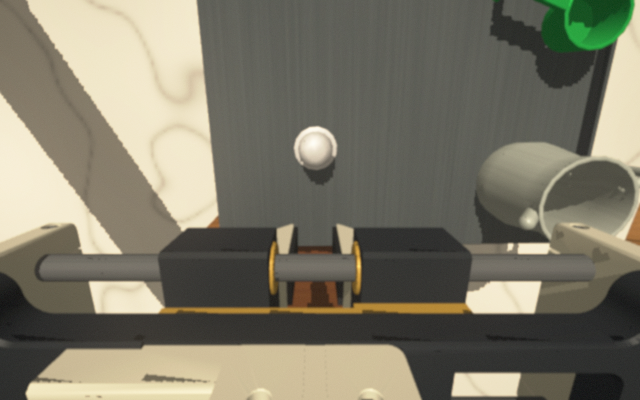

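Request:
send_rows(plan=[[[0, 0, -0.03], [0, 0, 0], 200], [[0, 0, -0.03], [0, 0, 0], 200], [[0, 0, -0.014], [0, 0, 0], 200], [[0, 0, -0.006], [0, 0, 0], 200], [[0, 0, 0], [0, 0, 0], 200], [[-0.001, 0.01, 0], [0, 0, 0], 200], [[-0.001, 0.01, 0], [0, 0, 0], 200], [[-0.001, 0.01, 0], [0, 0, 0], 200], [[-0.001, 0.01, 0], [0, 0, 0], 200], [[-0.001, 0.01, 0], [0, 0, 0], 200], [[-0.001, 0.01, 0], [0, 0, 0], 200], [[-0.001, 0.01, 0], [0, 0, 0], 200], [[-0.001, 0.01, 0], [0, 0, 0], 200], [[-0.001, 0.01, 0], [0, 0, 0], 200], [[0, 0, 0], [0, 0, 0], 200]])

```text
time: 14.7
tool_pos: [0.5388, -0.1156, 0.0802]
tool_rot: [-3.141, -0.001, 1.678]
contact_force: [-0.2, -0.5, 0.6]
opening: 0.0202
```

Run:
```python
from h import *
w=cap('wrist','wrist10')
```

```text
(no output)
```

View pics/wrist10.png

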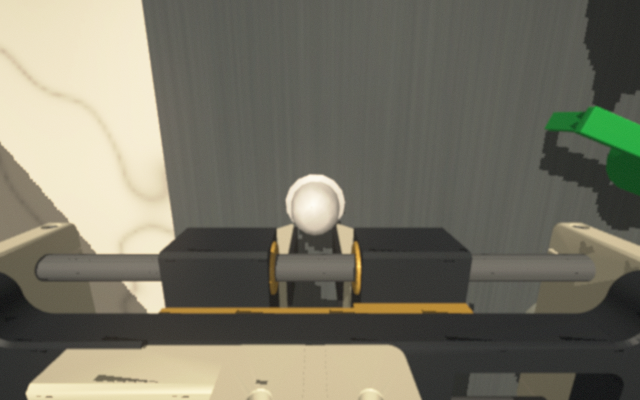

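Request:
send_rows(plan=[[[-0.001, 0.01, 0], [0, 0, 0], 200], [[-0.001, 0.01, 0], [0, 0, 0], 200], [[-0.001, 0.01, 0], [0, 0, 0], 200], [[-0.001, 0.01, 0], [0, 0, 0], 200], [[-0.001, 0.01, 0], [0, 0, 0], 200], [[-0.001, 0.01, 0], [0, 0, 0], 200], [[-0.001, 0.01, 0], [0, 0, 0], 200], [[-0.001, 0.01, 0], [0, 0, 0], 200], [[-0.001, 0.01, 0], [0, 0, 0], 200], [[-0.001, 0.01, 0], [0, 0, 0], 200], [[-0.001, 0.01, 0], [0, 0, 0], 200], [[-0.001, 0.01, 0], [0, 0, 0], 200], [[-0.001, 0.01, 0], [0, 0, 0], 200], [[-0.001, 0.01, 0], [0, 0, 0], 200], [[-0.001, 0.01, 0], [0, 0, 0], 200], [[-0.001, 0.01, 0], [0, 0, 0], 200], [[-0.001, 0.01, 0], [0, 0, 0], 200], [[-0.001, 0.01, 0], [0, 0, 0], 200]])

```text
time: 16.55
tool_pos: [0.521, 0.0638, 0.0803]
tool_rot: [3.141, 0.0, 1.677]
contact_force: [-0.3, 0.5, 0.2]
opening: 0.0198
```

Request:
send_rows(plan=[[[-0.001, 0.01, 0], [0, 0, 0], 200], [[-0.001, 0.01, 0], [0, 0, 0], 200], [[-0.001, 0.01, 0], [0, 0, 0], 200], [[-0.001, 0.01, 0], [0, 0, 0], 200], [[-0.001, 0.01, 0], [0, 0, 0], 200], [[-0.001, 0.01, 0], [0, 0, 0], 200], [[-0.001, 0.01, 0], [0, 0, 0], 200], [[-0.001, 0.01, 0], [0, 0, 0], 200], [[-0.001, 0.01, 0], [0, 0, 0], 200], [[-0.001, 0.01, 0], [0, 0, 0], 200], [[0, 0, 0], [0, 0, 0], 200], [[0, 0, 0], [0, 0, 0], 200]])

```text
time: 17.75
tool_pos: [0.511, 0.1631, 0.0801]
tool_rot: [-3.142, 0.0, 1.677]
contact_force: [-0.3, 0.1, -0.3]
opening: 0.0198
```

Run:
```python
from h import *
w=cap('wrist','wrist11')
```

```text
(no output)
```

View pics/wrist11.png

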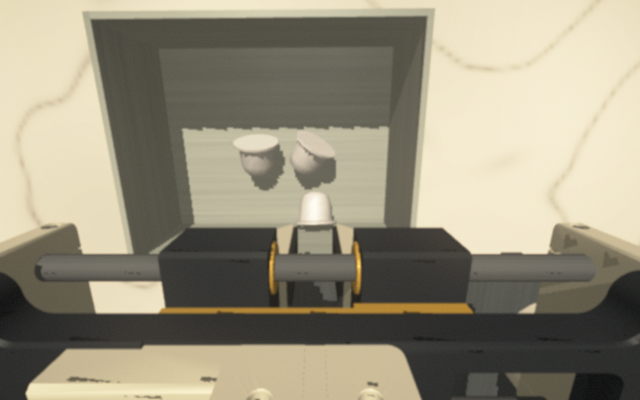

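Request:
send_rows(plan=[[[0, 0, 0.04], [0, 0, 0], 200], [[0, 0, 0.04], [0, 0, 0], 200], [[0.005, -0.04, 0], [0, 0, 0], 200], [[0.005, -0.04, 0], [0, 0, 0], 200], [[0, 0, 0], [0, 0, 0], 200], [[0, 0, 0], [0, 0, 0], 200]])

```text
time: 18.4
tool_pos: [0.5211, 0.0819, 0.1602]
tool_rot: [-3.142, -0.0, 1.674]
contact_force: [0.0, 1.0, 0.1]
opening: 0.0197
```

Run:
```python
from h import *
w=cap('wrist','wrist12');t=cap('scene','scene12');T=cap('top','top12')
a=cv2.resize(T['pixels'][200:360,170:330,::-1],None,fx=2.4,fy=2.4,interpolation=cv2.INTER_CUBIC); b=cv2.resize(w['pixels'][:,:,::-1],None,fx=.62,fy=.62)
c=np.zeros((590,790,3),np.uint8); c[:a.shape[0],:a.shape[1]]=a; c[:b.shape[0],390:390+b.shape[1]]=b
s=cv2.resize(t['pixels'][60:180,250:420,::-1],None,fx=2.3,fy=2.3,interpolation=cv2.INTER_CUBIC);c[260:260+s.shape[0],390:390+s.shape[1]]=s
cv2.imwrite('pics/c12.png',c)
```

```text
(no output)
```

View pics/c12.png

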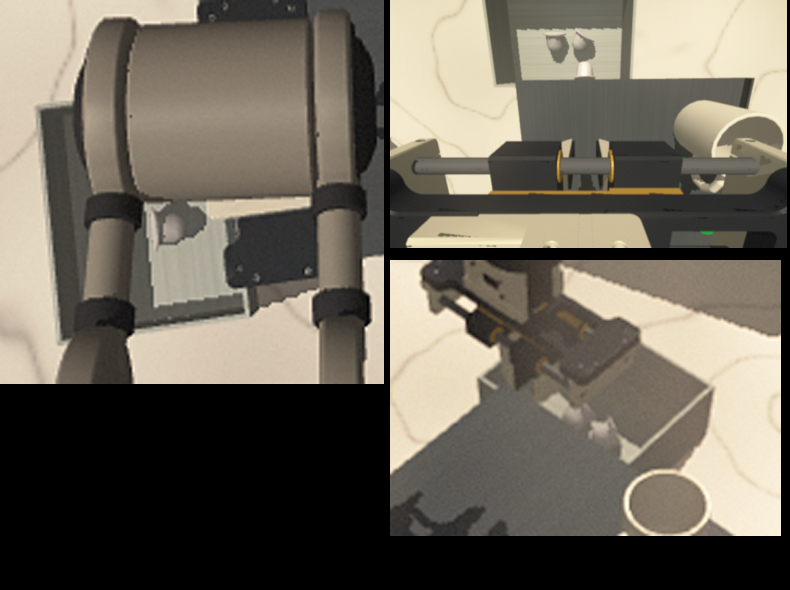

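Request:
send_rows(plan=[[[0.005, -0.04, 0.02], [0, 0, 0], 200], [[0.005, -0.045, 0.02], [0, 0, 0], 200], [[0.005, -0.045, 0.01], [0, 0, 0], 200], [[0.0, -0.045, 0], [0, 0, 0], 200], [[0, -0.045, 0], [0, 0, 0], 200], [[0, -0.045, 0], [0, 0, 0], 200], [[0, 0, 0], [0, 0, 0], 200], [[0, 0, 0], [0, 0, 0], 200]])

```text
time: 19.35
tool_pos: [0.536, -0.1818, 0.2097]
tool_rot: [-3.141, -0.001, 1.676]
contact_force: [-0.3, 0.4, 0.4]
opening: 0.0198
```

Run:
```python
from h import *
t=cap('scene','scene13');T=cap('top','top13')
w=dict(np.load('pics/wrist12.npz'));v=dict(np.load('pics/wrist11.npz'))
z=lambda i,a,b,c,d,f:cv2.resize(i[a:b,c:d,::-1],None,fx=f,fy=f,interpolation=cv2.INTER_CUBIC)
c=np.zeros((590,800,3),np.uint8)
def put(s,y,x): c[y:y+s.shape[0],x:x+s.shape[1]]=s
put(z(T['pixels'],225,350,175,305,3),0,0); put(z(w['pixels'],30,140,240,360,2.4),0,400); put(z(t['pixels'],70,160,280,400,2.4),380,0); put(z(v['pixels'],110,230,220,370,2.4),280,400)
cv2.imwrite('pics/c13.png',c)
```

```text
Traceback (most recent call last):
ValueError: could not broadcast input array from shape (216,288,3) into shape (210,288,3)
```

Run:
```python
from h import *
t,T,w,v=[dict(np.load(f'pics/{n}.npz')) for n in ('scene13','top13','wrist12','wrist11')]
z=lambda i,a,b,c,d,f:cv2.resize(i[a:b,c:d,::-1],None,fx=f,fy=f,interpolation=cv2.INTER_CUBIC)
c=np.zeros((600,800,3),np.uint8)
def put(s,y,x): c[y:y+s.shape[0],x:x+s.shape[1]]=s
put(z(T['pixels'],225,350,175,305,3),0,0); put(z(w['pixels'],30,140,240,360,2.4),0,400); put(z(t['pixels'],70,160,280,400,2.4),380,0); put(z(v['pixels'],110,230,220,370,2.4),280,400)
cv2.imwrite('pics/c13.png',c)
```

```text
(no output)
```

View pics/c13.png

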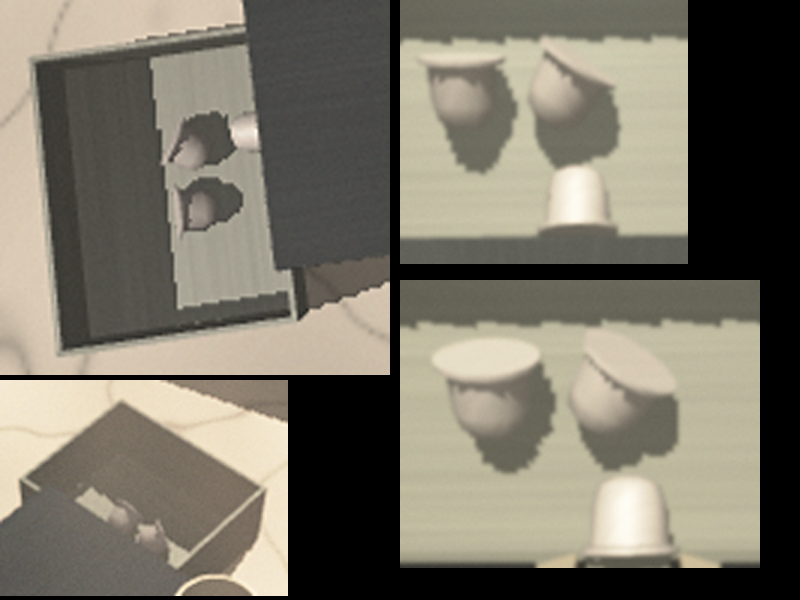

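Run:
```python
from h import *
L=[('wrist11',315.4,192.5),('wrist12',314.2,99.6),('top13',252,269.3)]
def rays(n,u,v):
    d=dict(np.load(f'pics/{n}.npz'));T=d['world_from_camera'];r=T[:3,:3]@[(u-d['cx'])/d['fx'],(v-d['cy'])/d['fy'],1];return T[:3,3],r/np.linalg.norm(r)
def ls(S):
    A=np.zeros((3,3));b=np.zeros(3)
    for s in S: o,r=rays(*s);M=np.eye(3)-np.outer(r,r);A+=M;b+=M@o
    return np.linalg.solve(A,b)
import itertools
for S in list(itertools.combinations(L,2))+[L]:
    p=ls(S); q=p[:2]-[.6005,-.0515]; print([s[0] for s in S],p.round(3),'shelf',(q@[.9944,.1059]).round(3),(q@[-.1059,.9944]).round(3))
# objects moved?
a=np.load('pics/top0.npz')['pixels'].astype(int);b=np.load('pics/top13.npz')['pixels'].astype(int)
df=np.abs(a-b).sum(2)[140:200,250:320]; print('mug area',(df>60).sum())
def g(i):
    m=((i[:,:,1]>i[:,:,0]+40)&(i[:,:,1]>i[:,:,2]+30));ys,xs=np.nonzero(m);return xs.mean(),ys.mean(),len(xs)
print(g(a),g(b))
cv2.imwrite('pics/t13.png',np.load('pics/top13.npz')['pixels'][:,:,::-1])
```

```text
['wrist11', 'wrist12'] [0.512 0.169 0.017] shelf -0.064 0.229
['wrist11', 'top13'] [0.511 0.17  0.022] shelf -0.065 0.23
['wrist12', 'top13'] [0.511 0.169 0.028] shelf -0.065 0.229
['wrist11', 'wrist12', 'top13'] [0.512 0.17  0.021] shelf -0.065 0.23
mug area 0
(np.float64(351.686320754717), np.float64(163.63915094339623), 424) (np.float64(351.59628770301623), np.float64(163.5568445475638), 431)
```

View pics/t13.png

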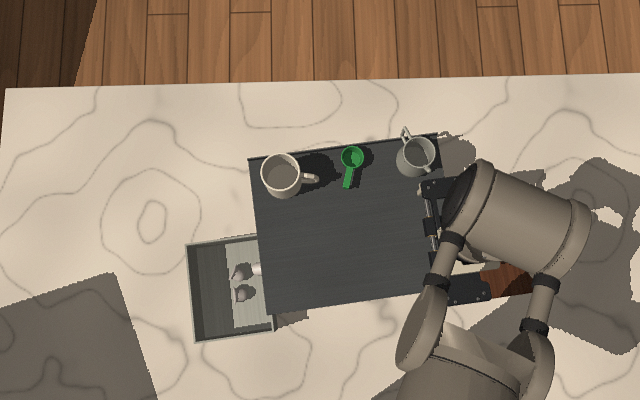

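Run:
```python
from h import *
s=robot.observe();print(s['contact_force'],s['time']);print(robot.hand_in())
```

```text
[ 0.21821153  0.4336809  -0.11348562] 19.45
the job is handed in; nothing more can be done
None
```

I pushed all three capsules one at a time along the shelf and off its +y end into the steel bin, and handed the job in at 19.45 s. No verdict was reported.

- **How they were pushed:** I set the two fingers 20 mm apart as a cradle. No capsule was gripped or picked up.
- **Correction on the way:** the first sweep passed over capsule 1 without moving it. Comparing two camera views put the fingertips about 20 mm above the reported TCP. I lowered the tool step by step, with no contact force beyond noise, to a reported z of 0.080 m and used that height for all three sweeps.
- **Capsules, last check:** all three show inside the bin. The third lies on its side near the bin's shelf-side wall. Three views put its upper end at about z = 0.02 m, well below the rim. The estimates from different view pairs spread from 17 to 28 mm. I estimate its origin is about 8 mm inside the wall, but the flange itself is hidden under the board. I did not measure the other two beyond seeing them in the bin.
- **Other objects:**
  - The mug's image area is unchanged from the start.
  - The scoop's centre shifted by about 0.1 pixel.
  - The pitcher was judged by eye only and looks unmoved.
- **Robot:** the arm was raised clear, and contact-force readings were about 1 N or less throughout, which is the noise level.

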